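Put the stacked lids back on the washed canisters

ROBOT

A 7-joint arm with a two-finger parallel gripper is mounted at the origin on the work surface; the furniture and walls round the work are solid. World frame = base frame: x ahead of the robot, y to its left, z up, the work surface at z = 0. Lengths are in m, angles in rad, forces in N, time in s.
With the tool pointing down it reaches from about 0.35 to 0.9 m from the base axis. Payload 8.1 kg.
Tool frame: the origin (TCP) lies at the very end of the fingers, on their centre line; the grasp point (between the pads) lies 19 mm behind it; z points along the fingers, y is the line along which they close (so a half turn about z gives the same grasp; the last joint's range is limited). The gripper opens to 85 mm and grips with 20 to 120 N. Pads are 22 mm wide; open, the fingers measure 114 mm over their backs; the gripper's body (76 mm by 85 mm) begins 54 mm behind the grasp point. The pads swing forward as they close: fully open they stand 13 mm farther back than shut.
Start: joints at [1.243, 0.434, 0.025, 1.573, -0.012, 1.134, -0.075], TCP at [0.139, -0.609, 0.231] pointing down, gripper open.
Joint ranges: [-2.62, 2.62], [-0.44, 2.09], [-1.27, 1.32], [0.08, 2.57], [-1.32, 4.46], [0.12, 2], [-2.74, 2.74]. Speed limits (rad/s): [2.22, 2.22, 3.01, 3.01, 3.14, 3.14, 3.14].

INTERFACE

Orientations are given as [roll, pitch, yaw] about the fixed x, y, z axes, in that order (R = Rz(yaw) Ry(pitch) Rx(roll)).
In Python, from plant import r, kinematics, cams, workorder gives the robot as it stands. Calls block until the motion is done:
- r.goto(position, orientation): joint-space move of the TCP to a pose.
- r.move_straight(position, frame=None, feed=0.15, guard=None): straight line of the TCP; frame=None keeps the orientation; feed is the mean speed in m/s. With guard (N) it stops when the force on the tool has changed by that much, and returns True; else False.
- r.movej(angles): joint-space move.
- r.let_go() and r.grasp(force=None): open the fingers fully, or close them until they stop; force is the grip in N (None keeps the last).
- r.hold(seconds).
- kinematics.inverse_kinematics(position, orientation): joint angles nearest the present ones, or None.
- cams.read_camera(name): name is "side" or "top"; returns (picture, depth): 384x512x3 uint8, red, green, blue; 384x512 float32, m along the optical axis (not along the pixel's ray), 0 where there is no reading.
- cams.camera_params(name): a dict with "mtx" (3x3 intrinsics, pixels), "R" (3x3) and "t" (3): a world point X has camera coordinates R X + t. Camera axes: x right, y down, z forward; pixel columns grow to the right and rows downward; lengths in m; the calibration is good to about 2 mm. A picture is of the moment at which its call begins. camera_params takes no time and is no camera call.
A pose or a line that the arm cannot do raises r.Unreachable and nothing moves.
- workorder.job_done(): hands the job in; it is judged then, once.
Readings, each from a call of its own:
- r.read_time_s(): time.
- r.read_joints(): joint angles.
- r.read_qvel(): joint speeds.
- r.read_joint_efforts(): joint torques, N m.
- r.read_position(): TCP position.
- r.read_ee_rot(): TCP orientation.
- r.read_contact_force(): force on the tool from outside, world axes, zero at the start.
- r.read_torque(): the same for the moment, N m.
- r.read_finger_gap(): finger opening in m.
- r.read_grasp_force(): force on a finger pad.
Only numpy, scipy, OpenCV 4.12 (cv2) and the standard library are available. Lean on these libraries where they do the work, as an engineer would, in place of code of your own. Each camera call takes 0.05 s, during which the arm holds its last target. There are 200 camera calls.

TASK

The four glazed storage canisters have been washed and their flat lids are stacked on the cork mat. Work down the stack from the top, one lid at a time, and put each lid straight onto its own canister, the one of the same colour and size, so that the cork plug is fully in the mouth and the lid lies flat on the rim. Do not let the stack, a lid or a canister topple, and leave the canisters standing where they are.

Things in the scene. Friction and masses are not known exactly. Their poses are not given: they have to be found in the camera images.
- cream_lid: cream-white glazed flat round lid, the largest, lowest in the stack: knobless disc 67 mm in diameter, 12 mm thick, on a tapered cork plug 12 mm long (43 mm wide at its foot, 52 mm under the disc). Origin: centre of the plug's foot; z up; the disc's side, where to grip it, is 12 to 24 mm above. Each plug stands on the disc below, up to 3 mm off-centre.
- blue_lid: dark slate-blue glazed flat round lid, second from the bottom of the stack: knobless disc 58 mm in diameter, 12 mm thick, on a tapered cork plug 12 mm long (34 mm wide at its foot, 43 mm under the disc). Origin: centre of the plug's foot; z up; the disc's side, where to grip it, is 12 to 24 mm above. Each plug stands on the disc below, up to 3 mm off-centre.
- sage_lid: sage-green glazed flat round lid, third from the bottom of the stack: knobless disc 49 mm in diameter, 12 mm thick, on a tapered cork plug 12 mm long (25 mm wide at its foot, 34 mm under the disc). Origin: centre of the plug's foot; z up; the disc's side, where to grip it, is 12 to 24 mm above. Each plug stands on the disc below, up to 3 mm off-centre.
- rust_lid: rust-red glazed flat round lid, the smallest, on top of the stack: knobless disc 40 mm in diameter, 12 mm thick, on a tapered cork plug 12 mm long (16 mm wide at its foot, 25 mm under the disc). Origin: centre of the plug's foot; z up; the disc's side, where to grip it, is 12 to 24 mm above. Each plug stands on the disc below, up to 3 mm off-centre.
- cream_canister: cream-white glazed open round canister, empty, standing loose on the table: 65 mm outer diameter, 95 mm high, walls 5 mm, mouth 55 mm wide. Origin: centre of its underside; z up. With its lid home, the disc rests on the rim and the lid's origin lies 83 mm above this origin.
- blue_canister: dark slate-blue glazed open round canister, empty, standing loose on the table: 56 mm outer diameter, 85 mm high, walls 5 mm, mouth 46 mm wide. Origin: centre of its underside; z up. With its lid home, the disc rests on the rim and the lid's origin lies 73 mm above this origin.
- sage_canister: sage-green glazed open round canister, empty, standing loose on the table: 47 mm outer diameter, 75 mm high, walls 5 mm, mouth 37 mm wide. Origin: centre of its underside; z up. With its lid home, the disc rests on the rim and the lid's origin lies 63 mm above this origin.
- rust_canister: rust-red glazed open round canister, empty, standing loose on the table: 38 mm outer diameter, 65 mm high, walls 5 mm, mouth 28 mm wide. Origin: centre of its underside; z up. With its lid home, the disc rests on the rim and the lid's origin lies 53 mm above this origin.
- mat: round cork mat, 104 mm in diameter and 8 mm thick, fixed on the table, on which the stack of lids stands. Origin: centre of its underside; z up.
There are look-alikes about, which are no part of the job. What is shaped like the blue_lid but pink or yellow is not meant.

How it is judged:
By the outcome, as a careful person would: the job done as asked, in the order asked, and still so for the second after the job is handed in, with the robot touching nothing.
It also fails if it takes over 96 s, if anything falls off the work surface, if the arm or the gripper's body presses on something with over 40 N, if the wrist force passes 120 N, or if a joint passes its speed limit or range.

## Working session

There is one attempt and no reset: what is moved stays moved. The work goes in short steps, each a Python script; the robot and the scene stay as the last script left them, time stands still between calls to the robot, and variables do not carry over. Pictures are saved under pics/ and viewed, at most 14 in all, crops included, and the job is handed in when it is done.

```bash
ls; mkdir -p pics; python3 - <<'E'
from plant import r,kinematics,cams,workorder
import cv2,numpy as np
for n in ("side","top"):
    p,d=cams.read_camera(n); cv2.imwrite(f"pics/{n}0.png",p[:,:,::-1]); np.savez(f"{n}0.npz",p=p,d=d)
    c=cams.camera_params(n); print(n,c["mtx"].tolist(),np.round(c["R"],3).tolist(),c["t"], "pos",-c["R"].T@c["t"])
print(r.read_time_s(),r.read_position(),r.read_ee_rot(),r.read_finger_gap())
E
```

```text
pics
side [[435.64863636358086, 0.0, 256.1088532523302], [0.0, 435.64863636358086, 186.92569502416768], [0.0, 0.0, 1.0]] [[-0.96, -0.28, -0.003], [-0.157, 0.548, -0.822], [0.232, -0.788, -0.57]] [0.44009709 0.09857729 1.05045658] pos [0.19473509 0.89723189 0.68111315]
top [[347.1353877294104, 0.0, 253.15543582855597], [0.0, 347.1353877294104, 189.83650520899727], [0.0, 0.0, 1.0]] [[0.002, -1.0, 0.015], [-0.982, -0.005, -0.191], [0.191, -0.014, -0.982]] [0.02762076 0.45443083 0.89341079] pos [0.27546309 0.04219171 0.96322015]
0.1 [ 0.13918409 -0.60882061  0.2306068 ] [-3.14015258e+00  1.16946006e-04  2.24765316e-01] 0.0854440491200224
```

View pics/top0.png

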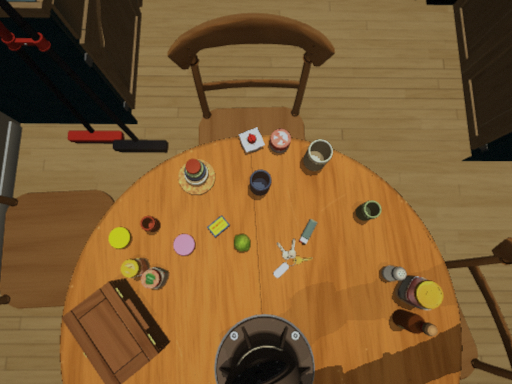

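View pics/side0.png

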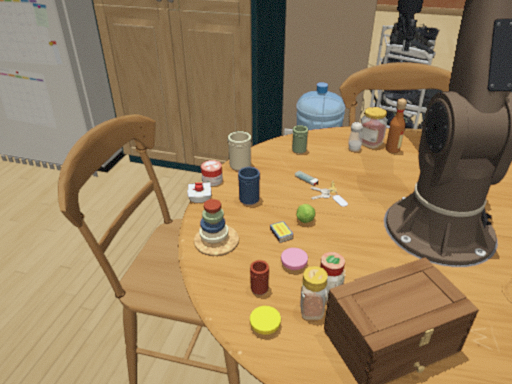

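Top view: the stack is at (195,173) on its mat. The canisters are rust (150,225), blue (260,182), cream (318,155) and sage (368,211).

Possible mix-ups:
- **Loose discs:** pink (184,244) and yellow (119,238).
- **Red things:** a red-topped jar (280,140) and a cherry tile (252,140).
- **Lidded jars:** (130,268), (152,278) and (427,293).

By colour and size, my choice is the stack plus the four open canisters. I'll check that in one close crop and measure.

```bash
cat > h.py <<'E'
import numpy as np,cv2
from scipy.optimize import least_squares
from plant import r,kinematics,cams,workorder
RIM=dict(cream=(.095,.0325),blue=(.085,.028),sage=(.075,.0235),rust=(.065,.019))
LID=dict(cream=(.032,.0335),blue=(.056,.029),sage=(.080,.0245),rust=(.104,.020)) # disc top z in stack, radius
def cloud(n,img=None):
    p,d=img if img is not None else cams.read_camera(n)
    c=cams.camera_params(n); K=c["mtx"]
    v,u=np.mgrid[:d.shape[0],:d.shape[1]]
    q=np.stack([(u-K[0,2])/K[0,0]*d,(v-K[1,2])/K[1,1]*d,d],-1)
    X=(q-c["t"])@c["R"]; X[d<=0]=np.nan
    return p,X
def project(n,X):
    c=cams.camera_params(n); q=c["mtx"]@(c["R"]@np.asarray(X)+c["t"]); return q[:2]/q[2]
def circle(X,xy,z,rad,dz=.004,inner=None):
    """outer-radius fit to the cloud points near height z round xy; area centroid of the flat top for discs"""
    P=X.reshape(-1,3); P=P[np.isfinite(P).all(1)]
    P=P[(abs(P[:,2]-z)<dz)&(np.hypot(*(P[:,:2]-xy).T)<rad+.008)]
    if len(P)<8: return None
    return P
E
cat > m.py <<'E'
from h import *
for n in ("top","side"):
    f=np.load(f"{n}0.npz"); p,X=cloud(n,(f["p"],f["d"]))
    print(n,"table z",np.nanmedian(X[(abs(X[...,2])<.02)][:,2]))
    px=dict(top=dict(rust=(150,225),blue=(260,182),cream=(318,155),sage=(368,211),stack=(194,168)),
            side=dict(rust=(260,267),blue=(249,175),cream=(240,138),sage=(300,132),stack=(213,210)))[n]
    for k,(u,v) in px.items():
        P=X[v-24:v+40,u-28:u+29].reshape(-1,3); P=P[np.isfinite(P).all(1)]
        for c in (LID if k=="stack" else [k]):
            z,R=(LID if k=="stack" else RIM)[c]
            Q=P[abs(P[:,2]-z)<.005]
            if len(Q)<5: print(k,c,"few",len(Q)); continue
            m,_=cv2.minEnclosingCircle(Q[:,:2].astype(np.float32)),0
            print(k,c,len(Q),"med z %.4f"%np.median(Q[:,2]),"minencl",np.round(m[0],4),"r %.4f (%.4f)"%(m[1],R))
f=np.load("top0.npz")["p"]; s=np.load("side0.npz")["p"]
a=cv2.resize(f[130:260,100:400],None,fx=2.6,fy=2.6,interpolation=cv2.INTER_CUBIC)
b=cv2.resize(s[110:310,180:330],None,fx=1.7,fy=1.7,interpolation=cv2.INTER_CUBIC)[:255]
b=cv2.resize(s[115:305,180:330],(195,247),interpolation=cv2.INTER_CUBIC)
o=np.zeros((590,790,3),np.uint8); o[:338,:780]=a; o[340:587,:195]=b
st=cv2.resize(s[190:260,180:250],(247,247),interpolation=cv2.INTER_CUBIC); o[340:587,200:447]=st
o[340:587,450:697]=cv2.resize(f[145:205,165:225],(247,247),interpolation=cv2.INTER_CUBIC)
cv2.imwrite("pics/crop1.png",o[:,:,::-1])
E
python3 m.py
```

```text
top table z 0.0005537127846060038
rust rust 96 med z 0.0650 minencl [0.3194 0.301 ] r 0.0613 (0.0190)
blue blue 123 med z 0.0851 minencl [0.4746 0.0105] r 0.0279 (0.0280)
cream cream 148 med z 0.0952 minencl [ 0.5502 -0.1463] r 0.0328 (0.0325)
sage sage 113 med z 0.0752 minencl [ 0.4002 -0.2801] r 0.0240 (0.0235)
stack cream 114 med z 0.0321 minencl [0.5048 0.1866] r 0.0332 (0.0335)
stack blue 85 med z 0.0562 minencl [0.5065 0.1852] r 0.0287 (0.0290)
stack sage 86 med z 0.0801 minencl [0.5052 0.1842] r 0.0243 (0.0245)
stack rust 185 med z 0.1043 minencl [0.5053 0.1837] r 0.0200 (0.0200)
side table z 0.0004686059492445585
rust rust 153 med z 0.0646 minencl [0.3625 0.305 ] r 0.0197 (0.0190)
blue blue 141 med z 0.0839 minencl [0.482  0.0851] r 0.0994 (0.0280)
cream cream 116 med z 0.0941 minencl [ 0.5481 -0.1437] r 0.0350 (0.0325)
sage sage 76 med z 0.0739 minencl [ 0.397  -0.2773] r 0.0273 (0.0235)
stack cream 286 med z 0.0322 minencl [0.5442 0.1271] r 0.1092 (0.0335)
stack blue 212 med z 0.0561 minencl [0.4945 0.1262] r 0.0930 (0.0290)
stack sage 173 med z 0.0801 minencl [0.5038 0.1887] r 0.0244 (0.0245)
stack rust 179 med z 0.1041 minencl [0.5054 0.187 ] r 0.0213 (0.0200)
```

View pics/crop1.png

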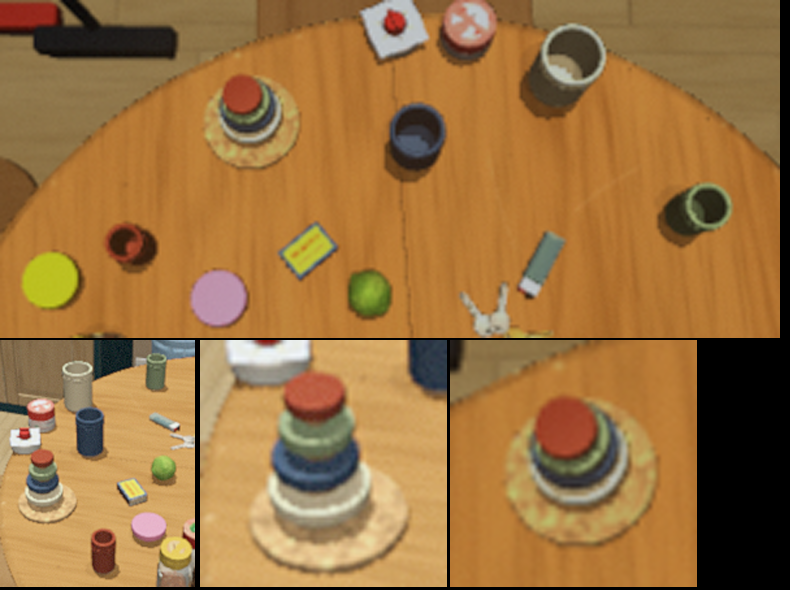

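The crop confirms the choice: rust, sage, blue and cream lids stacked on the mat, and the four open canisters. The pink and yellow discs lie apart from them. Next I'll refine the centres from both cameras and check reach.

```bash
cat >> h.py <<'E'
def fit(X,xy,z,rad,dz=.004):
    P=X.reshape(-1,3); P=P[np.isfinite(P).all(1)]; xy=np.array(xy,float)
    P=P[abs(P[:,2]-z)<dz]
    for _ in range(4):
        Q=P[np.hypot(*(P[:,:2]-xy).T)<rad+.005]
        if len(Q)<8: return None
        xy=np.array(cv2.minEnclosingCircle(Q[:,:2].astype(np.float32))[0])
    hull=cv2.convexHull(Q[:,:2].astype(np.float32))[:,0]
    s=least_squares(lambda c:np.hypot(*(hull-c).T)-rad,xy,loss="soft_l1",f_scale=.001)
    return np.r_[s.x,np.median(Q[:,2]),len(Q),1e3*np.sqrt(np.mean(s.fun**2))]
CAN=dict(rust=(.362,.303),blue=(.475,.011),cream=(.549,-.145),sage=(.399,-.279)); STK=(.505,.186)
E
python3 - <<'E'
from h import *
for k in CAN:
    for n in ("top","side"):
        f=np.load(f"{n}0.npz"); p,X=cloud(n,(f["p"],f["d"]))
        print(k,n,"can",np.round(fit(X,CAN[k],*RIM[k]),4),"lid",np.round(fit(X,STK,*LID[k]),4))
np.set_printoptions(precision=2,suppress=True)
for yaw in (-1.57,-.8,0,.8,1.57):
    print(yaw,[kinematics.inverse_kinematics([*q,.12],[3.14159,0,yaw]) for q in [*CAN.values(),STK]])
E
```

```text
rust top can [3.639e-01 3.015e-01 6.520e-02 8.400e+01 9.945e-01] lid [5.0530e-01 1.8410e-01 1.0430e-01 1.8400e+02 1.0619e+00]
rust side can [3.622e-01 3.051e-01 6.480e-02 1.370e+02 4.777e-01] lid [5.047e-01 1.870e-01 1.042e-01 1.710e+02 7.737e-01]
blue top can [4.745e-01 1.060e-02 8.520e-02 1.180e+02 7.859e-01] lid [5.0750e-01 1.8600e-01 5.6200e-02 8.3000e+01 1.0451e+00]
blue side can [4.7310e-01 1.3600e-02 8.4600e-02 1.1400e+02 1.1476e+00] lid [5.0540e-01 1.9030e-01 5.6200e-02 2.0000e+02 1.1846e+00]
cream top can [ 5.504e-01 -1.457e-01  9.530e-02  1.410e+02  8.385e-01] lid [5.059e-01 1.867e-01 3.210e-02 1.100e+02 7.443e-01]
cream side can [ 5.5010e-01 -1.4310e-01  9.4600e-02  1.0200e+02  1.2002e+00] lid [5.0340e-01 1.9070e-01 3.2200e-02 2.3500e+02 1.1823e+00]
sage top can [ 4.007e-01 -2.795e-01  7.530e-02  1.100e+02  6.273e-01] lid [5.062e-01 1.845e-01 8.020e-02 8.200e+01 6.963e-01]
sage side can [ 0.3992 -0.2776  0.0745 66.      1.9096] lid [5.0480e-01 1.8730e-01 8.0100e-02 1.6000e+02 1.1568e+00]
-1.57 [array([-0.03,  0.55, -1.06,  2.01,  0.6 ,  0.94,  1.74]), array([-0.94,  0.56, 
[... 690 characters left out ...]
[ 0.6 ,  0.35, -0.12,  2.03,  0.06,  0.76, -1.13]), array([ 0.08,  0.53, -0.73,  1.87,  0.44,  0.91, -2.43])]
0.8 [array([-0.4 ,  0.38, -0.52,  2.04,  0.26,  0.79, -1.85]), array([ 0.37,  0.41, -0.65,  2.02,  0.34,  0.81, -1.24]), array([ 0.48,  0.5 , -0.44,  1.82,  0.27,  0.88, -0.86]), array([ 0.73,  0.37, -0.28,  2.02,  0.14,  0.78, -0.42]), array([ 0.17,  0.58, -0.88,  1.86,  0.54,  0.96, -1.73])]
1.57 [array([-0.03,  0.55, -1.06,  2.01,  0.6 ,  0.94, -1.41]), array([ 0.42,  0.43, -0.71,  2.02,  0.37,  0.83, -0.51]), array([ 0.58,  0.53, -0.58,  1.81,  0.36,  0.91, -0.17]), array([ 0.85,  0.39, -0.45,  2.01,  0.23,  0.79,  0.27]), array([ 0.31,  0.71, -1.15,  1.85,  0.74,  1.09, -1.13])]
```

```bash
cat >> h.py <<'E'
DN=[np.pi,0,np.pi/2]
FOOT=dict(rust=.080,sage=.056,blue=.032,cream=.008); HOME=dict(rust=.053,sage=.063,blue=.073,cream=.083)
def est(k,lid=True):
    "mean over both cameras: fresh for lid in the stack, or canister"
    out=[]
    for n in ("top","side"):
        f=fit(cloud(n)[1],STK if lid else CAN[k],*(LID if lid else RIM)[k])
        if f is not None: out.append(f[:2])
    return np.mean(out,0),np.round(out,4).tolist()
def snap(n,name,box=None,s=1):
    p,X=cloud(n)
    q=p if box is None else p[box[1]:box[3],box[0]:box[2]]
    cv2.imwrite(f"pics/{name}.png",cv2.resize(q,None,fx=s,fy=s,interpolation=cv2.INTER_CUBIC)[:,:,::-1]); return p,X
def pick(k,xy,g=.005):
    r.move_straight([*xy,FOOT[k]+.05]); 
    print("touch",r.move_straight([*xy,FOOT[k]+g],feed=.08,guard=8))
    r.grasp(30); print("gap",r.read_finger_gap(),r.read_grasp_force(),r.read_contact_force())
    r.move_straight([*xy,FOOT[k]+g+.06],feed=.08)
E
python3 - <<'E'
from h import *
xy=np.array([.505,.1855])
r.goto([*xy,.22],DN); print(r.read_time_s(),r.read_position())
pick("rust",xy); print(r.read_time_s())
f=snap("side","held1",(150,120,290,260),4)[1]
for dz in (.065,): 
  z=.104+r.read_position()[2]-.085
  print("z top",z,fit(f,xy,z,.020,.008), r.read_position())
  print("next",est("sage"))
E
```

```text
3.1667 [0.50540309 0.18460575 0.21983057]
touch False
gap 0.03850864334645266 29.832762479782104 [-0.88606514 -0.93288298  4.51612739]
6.0333
z top 0.16348085036172888 [5.06904204e-01 1.88521631e-01 1.63119900e-01 2.18000000e+02
 3.70512619e+00] [0.50473816 0.18517107 0.14448085]
next (array([0.50524028, 0.18653531]), [[0.506, 0.1852], [0.5044, 0.1878]])
```

View pics/held1.png

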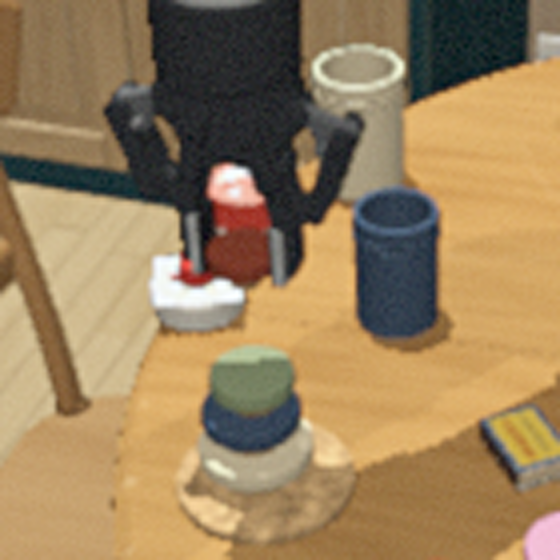

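The rust lid is held between the pads at crop (240,255) and the rest of the stack is undisturbed at (250,420). The fingertips reach about 6 mm below the disc, so I'll grip the next lids higher. Next I'll check the camera bias against the known TCP, then place this lid with a guard.

```bash
python3 - <<'E'
from h import *
p=r.read_position(); img=cv2.imread("pics/held1.png")
hsv=cv2.cvtColor(img,cv2.COLOR_BGR2HSV); m=((hsv[...,0]<8)|(hsv[...,0]>172))&(hsv[...,1]>130)&(hsv[...,2]<130)
m[:225]=0; m[290:]=0; m[:,:200]=0;m[:,280:]=0
y,x=np.nonzero(m); print("red cols",np.percentile(x,[1,99])/4+150,"rows",np.percentile(y,[1,99])/4+120)
for dx in(-.01925,0,.01925): print(project("side",[p[0]+dx,p[1],p[2]+.013]))
print("front bottom proj",project("side",[p[0],p[1]+.02,p[2]+.007]), "tip",project("side",[p[0]-.0195,p[1]+.011,p[2]]))
for k in ("rust",): print(est(k,False))
E
```

```text
red cols [201.25 216.75] rows [177.75 189.75]
[219.28011882 184.44069974]
[210.81237218 183.04288473]
[202.42528403 181.65838443]
front bottom proj [207.56384879 190.52154273] tip [217.91443482 192.31926726]
(array([0.3629385, 0.3034088]), [[0.3638, 0.3018], [0.3621, 0.3051]])
```

```bash
python3 - <<'E'
from h import *
np.set_printoptions(precision=4,suppress=True)
p=r.read_position(); print(p)
Xs=[];
for i in range(3): im,X=cloud("side"); Xs.append(X)
X=np.median(Xs,0)
P=X[165:200,190:230].reshape(-1,3); C=im[165:200,190:230].reshape(-1,3).astype(int)
ok=np.isfinite(P).all(1)&(P[:,2]>p[2]-.004)&(P[:,2]<p[2]+.03)&(np.hypot(*(P[:,:2]-p[:2]).T)<.06)
red=ok&(C[:,0]>C[:,1]*1.8); 
print("all x",np.percentile(P[ok][:,0],[1,99]),np.percentile(P[ok][:,0],[1,99]).mean(),"zmin",P[ok][:,2].min(),"tip z by side")
print("red n",red.sum(),"x",np.percentile(P[red][:,0],[2,98]),"y",np.percentile(P[red][:,1],[2,98]),"z",np.percentile(P[red][:,2],[2,98]))
fr=red&(P[:,2]<p[2]+.019)
s=least_squares(lambda c:np.hypot(*(P[fr][:,:2]-c).T)-.02,p[:2],loss="soft_l1",f_scale=.001); print("lid side-wall fit",s.x,fr.sum())
f=ok&~red
for sgn in(-1,1):
    q=P[f&((P[:,0]-p[0])*sgn>.01)]; print(sgn,len(q),np.percentile(q[:,0],[2,50,98])-p[0],"y",np.percentile(q[:,1],[2,50,98])-p[1],"z",q[:,2].min()-p[2])
cv2.imwrite("pics/held2.png",cv2.resize(im[150:210,175:245],None,fx=8,fy=8,interpolation=cv2.INTER_CUBIC)[:,:,::-1])
E
```

```text
[0.5048 0.1854 0.1446]
all x [0.4714 0.536 ] 0.5036805021327837 zmin 0.14127380660959252 tip z by side
red n 185 x [0.4894 0.524 ] y [0.1715 0.206 ] z [0.1528 0.1648]
lid side-wall fit [0.5044 0.185 ] 117
-1 95 [-0.0335 -0.0261 -0.0142] y [-0.0051  0.0077  0.0137] z 0.0018654341415986764
1 64 [0.0158 0.0223 0.0323] y [-0.0088  0.0088  0.0124] z 0.004846646440408581
```

View pics/held2.png

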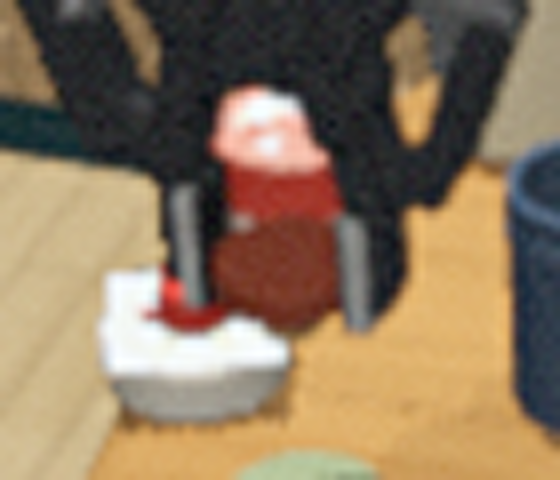

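Held lid: wall fit (0.5044, 0.185) against TCP (0.5048, 0.1854), so the camera and TCP agree within 1 mm. The tips are about 4 mm below the disc. Placing on the rust canister.

```bash
cat >> h.py <<'E'
def place(k,c,g=.005,force=6):
    H=HOME[k]+g
    r.move_straight([*r.read_position()[:2],max(.2,r.read_position()[2])],feed=.2)
    r.goto([*c,max(H+.05,.17)],DN); r.move_straight([*c,H+.015],feed=.12)
    t=r.move_straight([*c,H-.0003],feed=.02,guard=force)
    p=r.read_position(); print(k,"touch",t,"above home mm",1e3*(p[2]-H),"F",np.round(r.read_contact_force(),1),"t",r.read_time_s()); return p
def release(k):
    r.let_go(); p=r.read_position(); r.move_straight([p[0],p[1],p[2]+.06],feed=.15)
E
python3 - <<'E'
from h import *
place("rust",[.3629,.3033]); snap("side","pl1",(200,180,340,300),4)
E
```

```text
rust touch True above home mm 0.43034240565317794 F [ 0.5 -1.6  6.3] t 9.2917
```

View pics/pl1.png

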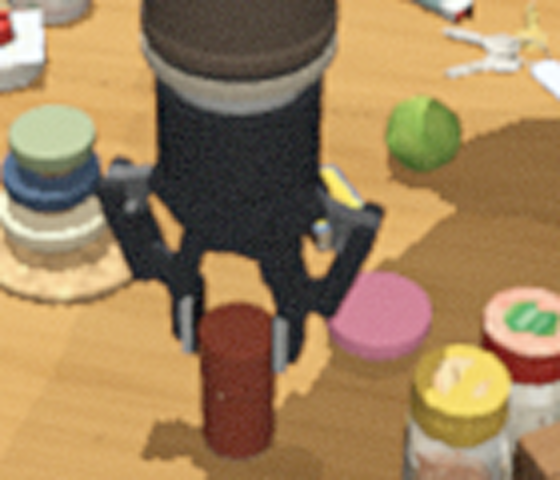

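The rust lid sits on its canister at crop (237,330), with contact at the home height. I'll release it, check it and pick the sage lid.

```bash
cat >> h.py <<'E'
def check(k,xy):
    for n in ("top","side"):
        X=cloud(n)[1]; f=fit(X,xy,HOME[k]+.024,LID[k][1])
        P=X.reshape(-1,3); P=P[np.isfinite(P).all(1)]; P=P[(np.hypot(*(P[:,:2]-f[:2]).T)<LID[k][1]-.006)&(P[:,2]>.03)]
        A=np.c_[P[:,:2]-f[:2],np.ones(len(P))]; s=np.linalg.lstsq(A,P[:,2],rcond=None)[0]
        print("check",k,n,np.round(f,4),"top z err mm %.1f tilt"%(1e3*(s[2]-HOME[k]-.024)),np.round(s[:2],3))
E
python3 - <<'E'
from h import *
release("rust")
xy,o=est("sage"); c,oc=est("sage",False); print(xy,o,c,oc)
r.move_straight([*r.read_position()[:2],.17],feed=.2)
r.goto([*xy,.15],DN); check("rust",[.363,.3034])
pick("sage",xy,.008); np.save("sage.npy",np.r_[xy,c])
print(r.read_position(),r.read_time_s()); print("blue",est("blue"))
E
```

```text
[0.50377742 0.18736033] [[0.5038, 0.1874]] [ 0.39868096 -0.27860347] [[0.3987, -0.2786]]
check rust top [3.631e-01 3.013e-01 7.740e-02 1.910e+02 7.198e-01] top z err mm 0.7 tilt [0.011 0.008]
check rust side [3.620e-01 3.050e-01 7.720e-02 2.470e+02 7.168e-01] top z err mm 0.3 tilt [-0.    -0.024]
touch False
gap 0.047444484185103816 30.214779675006866 [-1.16227353 -0.71468695  5.59254478]
[0.50358826 0.18702221 0.12361193] 14.3417
blue (array([0.50671771, 0.18786337]), [[0.5075, 0.187], [0.506, 0.1887]])
```

```bash
python3 - <<'E'
from h import *
place("sage",[.3998,-.2782],.008); snap("side","pl2",(230,90,370,190),4)
release("sage"); 
r.goto([.5065,.1878,.17],DN); check("sage",[.3998,-.2787]); print(est("blue"),est("blue",False),est("cream",False))
E
```

```text
sage touch True above home mm 0.6093027770779913 F [-0.9  0.6  5.6] t 18.2583Traceback (most recent call last):
  File "<stdin>", line 4, in <module>
  File "h.py", line 61, in check
    P=X.reshape(-1,3); P=P[np.isfinite(P).all(1)]; P=P[(np.hypot(*(P[:,:2]-f[:2]).T)<LID[k][1]-.006)&(P[:,2]>.03)]
                                                                           ~^^^^
TypeError: 'NoneType' object is not subscriptable
```

View pics/pl2.png

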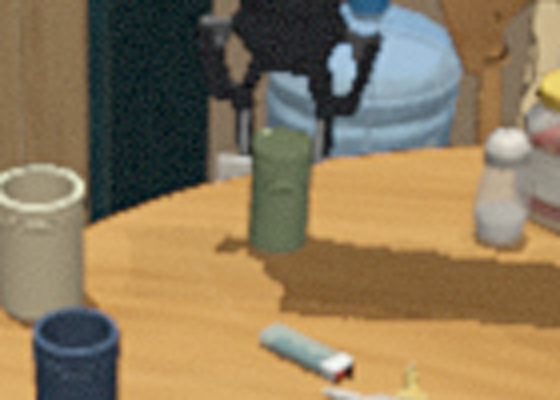

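In the picture the sage lid sits flat on its canister at crop (280,140). The check function failed because one view is blocked, so I'll make it tolerant and go on.

```bash
sed -i 's/^\(  *\)X=cloud(n)\[1\]; f=fit(X,xy,HOME.*$/&\n        if f is None: print(k,n,"blocked"); continue/' h.py; python3 - <<'E'
from h import *
print(r.read_time_s(),r.read_position()); check("sage",[.3998,-.2787])
print(est("blue",False),est("cream",False))
xy=[.5066,.1880]
pick("blue",xy,.008); print(r.read_position(),r.read_time_s())
print(est("cream")); check("sage",[.3998,-.2787])
E
```

```text
21.125 [0.50692784 0.18625555 0.16961004]
sage top blocked
check sage side [ 3.984e-01 -2.772e-01  8.720e-02  1.080e+02  1.469e+00] top z err mm -3.7 tilt [ 0.365 -0.673]
(array([0.4743436 , 0.01216793]), [[0.4755, 0.0102], [0.4732, 0.0142]]) (array([ 0.54950205, -0.14254781]), [[0.5495, -0.1425]])
touch False
gap 0.056710150608911554 31.075199246406555 [-1.60939284 -1.32970763  5.29507079]
[0.50641286 0.18766398 0.09962654] 24.1167
(array([0.50513626, 0.18873477]), [[0.5061, 0.1876], [0.5042, 0.1898]])
sage top blocked
check sage side [ 3.9980e-01 -2.7780e-01  8.7200e-02  1.0800e+02  1.2614e+00] top z err mm -0.7 tilt [ 0.064 -0.177]
```

```bash
python3 - <<'E'
from h import *
place("blue",[.4741,.0119],.008); snap("side","pl3",(180,130,320,270),4)
release("blue"); p=r.read_position(); r.move_straight([p[0],p[1],.2],feed=.2)
r.goto([.505,.1887,.12],DN); check("blue",[.474,.0121]); print(est("cream"),est("cream",False),r.read_time_s())
E
```

```text
blue touch True above home mm 0.6783234345744404 F [-1.1  0.5  7.2] t 27.1833
check blue top [4.753e-01 1.010e-02 9.710e-02 5.900e+01 8.858e-01] top z err mm 2.2 tilt [ 0.026 -0.116]
check blue side [4.7230e-01 1.2600e-02 9.7300e-02 1.8500e+02 5.2856e+00] top z err mm 0.3 tilt [ 0.009 -0.024]
(array([0.5044972 , 0.18894627]), [[0.5052, 0.1874], [0.5037, 0.1905]]) (array([ 0.55024737, -0.14282384]), [[0.5502, -0.1428]]) 29.7333
```

View pics/pl3.png

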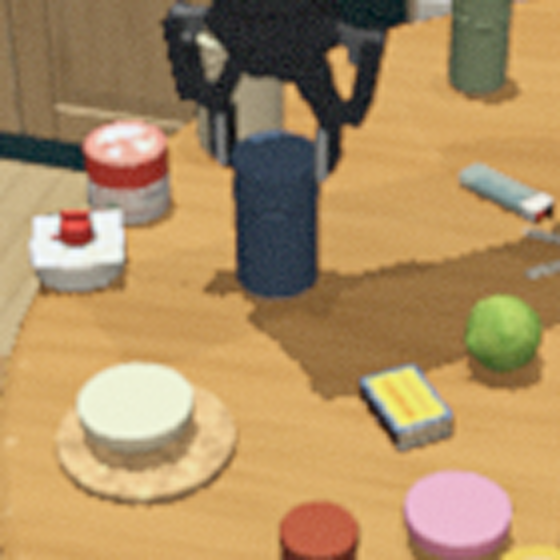

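The blue lid is home at crop (277,150), and only the cream lid is left on the mat at (135,405). Picking and placing the cream lid.

```bash
python3 - <<'E'
from h import *
pick("cream",[.5046,.1888],.005); p=r.read_position(); print(p)
place("cream",[.5502,-.1443+p[1]-.1888],.005); snap("side","pl4",(170,90,310,200),4); print(r.read_finger_gap())
E
```

```text
touch False
gap 0.06576871950850549 32.89053976535797 [-0.79918969 -0.65702648  6.08741954]
[0.50442382 0.18847958 0.07267481]
cream touch True above home mm 0.6909906590468889 F [-1.2 -1.2  5.2] t 35.6917
0.06549057846157016
```

View pics/pl4.png

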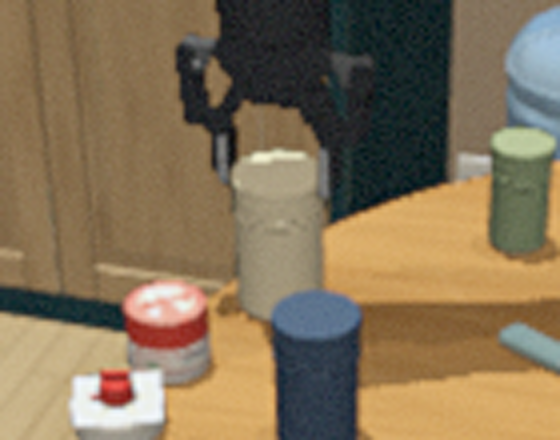

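The cream lid is on its canister at crop (280,175). I'll release it, move the arm clear and check all four.

```bash
python3 - <<'E'
from h import *
release("cream"); p=r.read_position(); r.move_straight([p[0],p[1],.25],feed=.2)
r.movej([1.243,.434,.025,1.573,-.012,1.134,-.075])
for k in CAN: check(k,CAN[k])
snap("side","end",(170,90,340,310),2.7); snap("top","endt",(100,120,400,260),2.6); print(r.read_time_s())
a,b=cv2.imread("pics/end.png"),cv2.imread("pics/endt.png"); 
s=cv2.resize(a,(175,226)); o=np.zeros((594,790,3),np.uint8); o[:b.shape[0],:b.shape[1]]=b; o[366:592,:175]=s; o[366:592,180:406]=cv2.resize(a[:230,130:360],(226,226))
cv2.imwrite("pics/endc.png",o)
E
```

```text
check rust top [3.6300e-01 3.0100e-01 7.7400e-02 1.8800e+02 1.0421e+00] top z err mm 0.6 tilt [0.002 0.003]
check rust side [3.621e-01 3.049e-01 7.720e-02 2.490e+02 7.991e-01] top z err mm 0.5 tilt [-0.004  0.011]
check blue top [4.743e-01 9.700e-03 9.740e-02 3.840e+02 7.437e-01] top z err mm 0.8 tilt [0.02  0.014]
check blue side [4.7290e-01 1.2700e-02 9.7400e-02 2.4300e+02 1.0694e+00] top z err mm -0.1 tilt [-0.    -0.098]
check cream top [ 5.502e-01 -1.462e-01  1.077e-01  4.960e+02  9.151e-01] top z err mm 0.9 tilt [-0.006  0.01 ]
check cream side [ 5.4880e-01 -1.4240e-01  1.0730e-01  2.2800e+02  1.0028e+00] top z err mm -3.7 tilt [ 0.204 -0.493]
check sage top [ 4.002e-01 -2.806e-01  8.760e-02  2.790e+02  9.770e-01] top z err mm 0.7 tilt [ 0.005 -0.005]
check sage side [ 3.997e-01 -2.773e-01  8.720e-02  1.110e+02  9.005e-01] top z err mm -2.0 tilt [ 0.092 -0.554]
40.0083
```

View pics/endc.png

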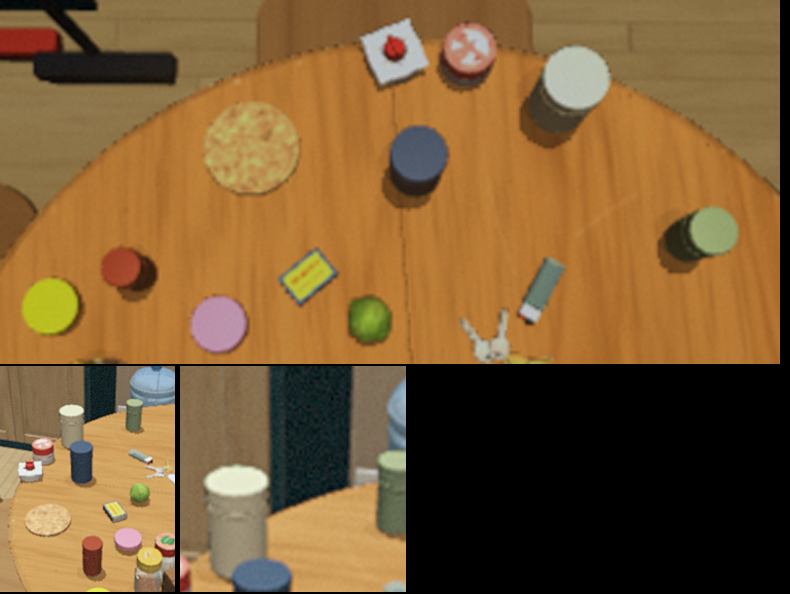

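The mat at (250,148) is empty and all four canisters wear their own lids: rust (122,267), blue (418,155), cream (575,78) and sage (712,232). In the top view each lid's tilt is at most 0.02 and its height is within 1 mm of home. Handing in.

```bash
python3 -c "
from plant import workorder
print(workorder.job_done())"
```

```text
the job is handed in; nothing more can be done
None
```

All four lids went from the top of the stack straight onto their matching canisters and lie flat within 1 mm of home height by the top camera; the job was handed in at about 40 s with the arm clear.

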